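# Set the dust extractor before sanding the lute bowl

## Task

Set the speed of the dust extractor before sanding: turn the pale wooden ball knob until the white pointer on its dial points at the middle of the green band, then let go. The black ball knob beside it dims the work lamp: leave it as it is set.

Things in the scene. Friction and masses are not known exactly. Their poses are not given: they have to be found in the camera images.
- extractor_ball (a point): Centre of the extractor's knob: a smooth pale wooden ball, 44 mm across, on a thin upright stem, 100 mm above the bench; 19 mm clear below the ball, then a black dial disc (100 mm across). Slippery: pinch it level with its centre (20 to 30 N is enough); the fingers slip off if they hold only its top part. Turns about the upright axis through it, stiffly (0.15 N m); stays where left.
- extractor_pointer (a point): Outer end of the white pointer line on the extractor's black dial disc, 50 mm from the turning axis, 59 mm above the bench; turns one to one with the ball, 2.4 rad between stops. It starts 0.9 to 1.3 rad short of the green band; turn it clockwise seen from above.
- extractor_mark (a point): Where the pointer's end should come: the middle of the green band on the extractor's white dial face, taken at the disc's rim, 50 mm from the turning axis, 59 mm above the bench; the band lies just outside the disc and spans about 20 degrees. Fixed to the grey control box (140 x 140 mm, 54 mm high), which is fixed to the bench.
- dimmer_pointer (a point): Outer end of the white pointer line of the lamp dimmer, an equal box and dial whose knob is a black ball: leave it alone. 50 mm from that knob's axis, 59 mm above the bench.
There are look-alikes about, which are no part of the job. What is shaped like the part that bears extractor_ball but red is not meant.

How it is judged:
At the end, for the whole second after the job is handed in: The extractor's pointer rests within 10 mm (about 11 degrees) of the middle of its green band (horizontal distance between extractor_pointer and extractor_mark below 0.01 m); the robot touches nothing.
It fails at once if the lamp dimmer's black knob is turned (its pointer's end moves more than 8 mm) (distance of dimmer_pointer from where it was at the start of the episode above 0.008 m).
It also fails if it takes over 32 s, if anything falls off the work surface, if the arm or the gripper's body presses on something with over 40 N, if the wrist force passes 120 N, or if a joint passes its speed limit or range.

## Robot

A 6-joint arm with a two-finger parallel gripper is mounted at the origin on the work surface. World frame = base frame: x ahead of the robot, y to its left, z up, the work surface at z = 0. Lengths are in m, angles in rad, forces in N, time in s.
With the tool pointing down it reaches from about 0.35 to 0.775 m from the base axis. Payload 7.3 kg.
Tool frame: the origin (TCP) lies on the centre line of the jaws, within the pads' length; the fingertips stand ahead of it and the grasp point (between the pads) lies 11 mm behind it (robot.nose_length is the z of the fingertips in the tool frame, in m); z points along the fingers, y is the line along which they close (so a half turn about z gives the same grasp; the last joint's range is limited). The gripper opens to 92 mm and grips with 3 to 60 N. Pads are 19 mm wide; open, the fingers measure 130 mm over their backs; the gripper's body (75 mm by 190 mm) begins 47 mm behind the grasp point.
Start: joints at [-1.485, 0.342, 1.524, -0, 1.275, -0.146], TCP at [0.121, -0.511, 0.235] pointing down, gripper open.
Joint ranges: [-2.53, 2.53], [-0.77, 2.02], [0.04, 2.7], [-1, 4.14], [0.28, 2.66], [-3.11, 3.11]. Speed limits (rad/s): [2.57, 2.57, 3.14, 3.14, 3.14, 3.14].

## Interface

Orientations are given as [roll, pitch, yaw] about the fixed x, y, z axes, in that order (R = Rz(yaw) Ry(pitch) Rx(roll)).
In Python, from cell import robot, cams gives the robot as it stands. The module is installed in compiled form; this text tells all that it offers.
- The arm moves only by the tool carry_out, never from a script. Its argument "deltas" is a list of rows, each a list of 7 numbers: the shift along the tool's x, y, z in cm, then the turn, a rotation vector about the tool's x, y, z in rad, then the opening, from 0 (shut) to 1 (fully open). A call has exactly 8 rows; each row shifts and turns the commanded pose from where the row before left it, along the tool's axes as they then stand; what a row does not reach is not made up. A row lasts 1/12 s, in which the tool goes at most 41.7 mm and 7.16 degrees, less where a joint would pass 70% of its speed; a pose out of reach is approached as far as the arm can. A call is refused whole if a number of a shift passes 4.17 or a number of a turn 0.125, either way. A call with a gripper value outside its range is refused whole. The fingers move at their own pace and stop on an object; "force" is the grip in N (left out, the last holds). Time passes only in rows, so rows that do not move let the fingers close, or fill a call up. It gives the time, the measured TCP pose, the force, the opening and the grip force at its end, in the units of the state.
- robot.observe(): the state, without advancing time (a new reading comes with each control period).
- cams.read_camera(name): name is "scene" or "side" or "wrist"; returns a dict with "image" (420x560x3 uint8, blue, green, red), "depth" (420x560 float32, m along the optical axis (not along the pixel's ray), 0 where there is no reading), "fx", "fy", "cx", "cy" (pixels), "world_to_cam" (4x4, takes a point from world to camera coordinates). Camera axes: x right, y up, looking along -z (the intrinsics and any distortion apply to the point x, -y, -z); pixel columns grow to the right and rows downward; lengths in m; the calibration is good to about 2 mm. A picture is of the moment at which its call begins.
- robot.hand_in(): hands the job in; it is judged then, once.
The state is a dict: "time": time; "qpos": joint angles; "qvel": joint speeds; "joint_efforts": joint torques, N m; "tool_pos": TCP position; "tool_rot": TCP orientation; "contact_force": force on the tool from outside, world axes, zero at the start; "torque": the same for the moment, N m; "opening": finger opening in m; "grip_force": force on a finger pad.
Only numpy, scipy, OpenCV 4.12 (cv2) and the standard library are available. Lean on these libraries where they do the work, as an engineer would, in place of code of your own. Each camera call takes 0.05 s, during which the arm holds its last target. There are 200 camera calls.

## Working session

There is one attempt and no reset: what is moved stays moved. The work goes in short steps, Python scripts to look and compute and a tool call to move; the robot and the scene stay as the last step left them, time stands still between calls to the robot, and variables do not carry over. Pictures are saved under pics/ and viewed, at most 10 in all, crops included, and the job is handed in when it is done.

Besides the shell and the picture viewer there is one more tool, called as name([rows], argument=value, ...), one row to a line, values as JSON. carry_out: Moves the arm, as the interface text tells. Its arguments: {"type":"object","properties":{"deltas":{"type":"array","items":{"type":"array","items":{"type":"number"}}},"force":{"type":"number"}},"required":["deltas"]}

```bash
mkdir -p pics; cat > h.py <<'E'
import numpy as np,cv2
from cell import robot,cams
def shot(n):
    d=cams.read_camera(n); d['c2w']=np.linalg.inv(d['world_to_cam']); return d
def at_depth(d,u,v,z=None):
    z=d['depth'][int(v),int(u)] if z is None else z
    p=np.array([(u-d['cx'])/d['fx']*z,-(v-d['cy'])/d['fy']*z,-z,1]); return (d['c2w']@p)[:3]
def at_height(d,u,v,h):
    o=d['c2w'][:3,3]; r=at_depth(d,u,v,1.)-o; return o+r*(h-o[2])/r[2]
E
python3 - <<'E'
from h import *
a=shot('scene');b=shot('side')
cv2.imwrite('pics/a.png',a['image']);cv2.imwrite('pics/b.png',b['image'])
np.save('a.npy',a,allow_pickle=True);np.save('b.npy',b,allow_pickle=True)
s=robot.observe();print(s['time'],s['tool_pos'],s['tool_rot'],s['opening'],robot.nose_length)
E
```

```text
0.1 [ 0.12060389 -0.51061272  0.23413445] [-3.14027071e+00 -1.98820356e-04  2.31819720e-01] 0.09171881468468686 0.008
```

View pics/a.png

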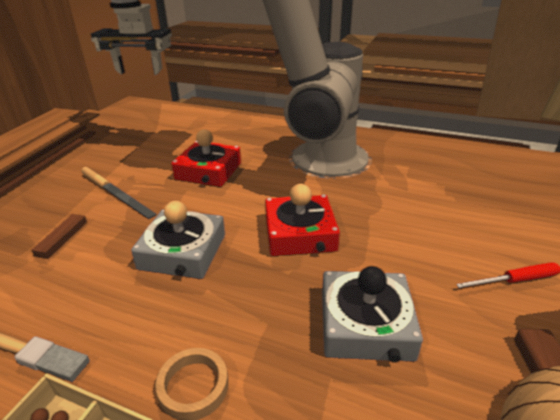

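View pics/b.png

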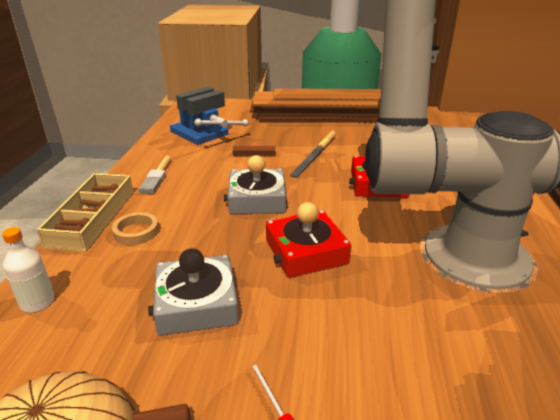

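The scene view shows pale balls at (176,212) on a grey box and at (300,195) and (205,138) on red boxes, with the black dimmer ball at (372,280). The grey box's pale ball fits, because red is excluded and the dimmer is black. In the side view it is at (257,163). I'll confirm with a crop and measure it.

```bash
python3 - <<'E'
from h import *
a=np.load('a.npy',allow_pickle=True).item();b=np.load('b.npy',allow_pickle=True).item()
c=[cv2.resize(d['image'][y:y+80,x:x+100],None,fx=4,fy=4,interpolation=cv2.INTER_CUBIC) for d,x,y in((a,130,195),(b,215,140))]
cv2.imwrite('pics/c.png',np.hstack(c))
for d,u,v in((a,176,212),(b,257,163)):
    print('ball',at_height(d,u,v,.1), at_depth(d,u,v))
for d,u,v in((a,300,195),(a,372,280),(a,205,138)): print(at_height(d,u,v,.1))
E
```

```text
ball [ 0.50145124 -0.16743532  0.1       ] [ 0.51472253 -0.15667623  0.11136832]
ball [ 0.49975595 -0.17733948  0.1       ] [ 0.49516284 -0.151445    0.11296849]
[0.36385446 0.0345083  0.1       ]
[0.55142923 0.21374978 0.1       ]
[ 0.19092705 -0.28293731  0.1       ]
```

View pics/c.png

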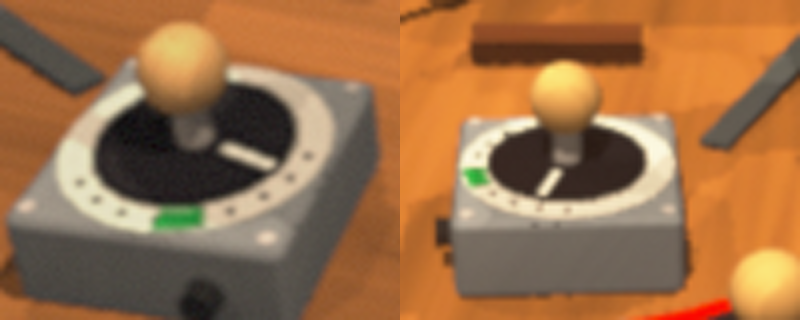

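The crop confirms a grey box with a pale ball, the pointer's end at scene pixel (198,236) and the green band at (174.5,249.5). The ball is at about (0.501,-0.172). I'm moving above it now.

carry_out([
  [2.8,-1.5,0,0,0,0,1],
  [2.8,-1.5,0,0,0,0,1],
  [2.8,-1.5,0,0,0,0,1],
  [2.8,-1.5,0,0,0,0,1],
  [2.8,-1.5,0,0,0,0,1],
  [2.8,-1.5,0,0,0,0,1],
  [2.8,-1.5,0,0,0,0,1],
  [2.8,-1.5,0,0,0,0,1],
], force=28)

```text
time: 0.77
tool_pos: [0.3119, -0.3414, 0.2345]
tool_rot: [-3.141, 0.0, 0.232]
contact_force: [0.4, 0.1, 0.9]
opening: 0.0919
grip_force: 0.0
```

carry_out([
  [2.8,-1.5,0,0,0,0,1],
  [2.8,-1.5,0,0,0,0,1],
  [2.8,-1.5,0,0,0,0,1],
  [2.8,-1.5,0,0,0,0,1],
  [2.8,-1.5,0,0,0,0,1],
  [2.8,-1.5,0,0,0,0,1],
  [2.8,-1.5,0,0,0,0,1],
  [2.8,-1.5,0,0,0,0,1],
])

```text
time: 1.43
tool_pos: [0.5024, -0.1731, 0.2344]
tool_rot: [-3.141, 0.001, 0.232]
contact_force: [-0.2, 0.0, -1.1]
opening: 0.0918
grip_force: 0.0
```

```bash
python3 - <<'E'
from h import *
w=shot('wrist');cv2.imwrite('pics/w.png',w['image']);np.save('w.npy',w,allow_pickle=True)
s=robot.observe();print(s['tool_pos'],s['tool_rot'])
a=np.load('a.npy',allow_pickle=True).item();b=np.load('b.npy',allow_pickle=True).item()
c=np.array([.501,-.172])
for d,p,g in((a,(197.7,236),(174.2,249.2)),(b,(250.5,188),(234,184))):
    P=at_height(d,*p,.059)[:2]-c;G=at_height(d,*g,.056)[:2]-c
    print(P,G,np.hypot(*P),np.hypot(*G),np.arctan2(P[1],P[0]),np.arctan2(G[1],G[0]))
E
```

```text
[ 0.50574154 -0.16966412  0.23427944] [-3.13971375e+00 -2.67766487e-03  2.34287138e-01]
[0.00662883 0.04994772] [0.05291044 0.02698125] 0.05038567261721014 0.059392784806011505 1.438851938803762 0.47156942872771046
[0.00689487 0.04826605] [0.05166375 0.02814762] 0.04875602840066619 0.05883393493824614 1.4289049830651321 0.4988602067530656
```

View pics/w.png

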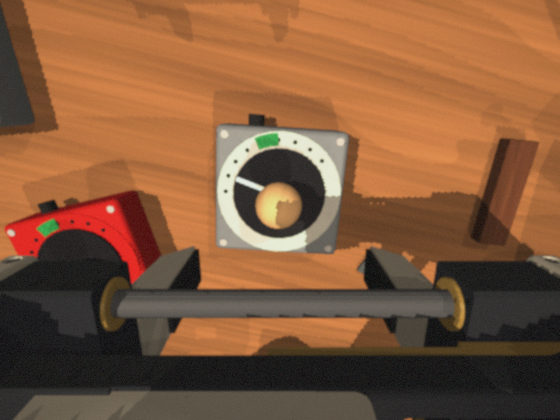

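The wrist view shows the ball at (278,205), the pointer's end at (237,180) and the green band's middle at (267,141). I'll refine the numbers with it.

```bash
python3 - <<'E'
from h import *
from scipy.spatial.transform import Rotation as R
w=np.load('w.npy',allow_pickle=True).item()
hsv=cv2.cvtColor(w['image'],cv2.COLOR_BGR2HSV)
g=cv2.inRange(hsv,(45,100,40),(80,255,255));g[:,:200]=0
gm=cv2.moments(g,True);gu=(gm['m10']/gm['m00'],gm['m01']/gm['m00']);print(gu,gm['m00'])
B=at_height(w,278,205,.1);print('ball',B)
G=at_height(w,*gu,.057);P=at_height(w,237,180,.059)
for X in(G,P):
  d=(X-B)[:2];print(X,np.hypot(*d),np.arctan2(d[1],d[0]))
s=robot.observe();print(s['tool_pos'],R.from_euler('xyz',s['tool_rot']).as_matrix().T@(np.array([B[0],B[1],.089])-s['tool_pos'])*100)
E
```

```text
(267.0815450643777, 140.3047210300429) 233.0
ball [ 0.5002784  -0.16970601  0.1       ]
[ 0.55318677 -0.145285    0.057     ] 0.05827247489397958 0.43243519387323537
[ 0.50581701 -0.12322095  0.059     ] 0.046813852432049115 1.452207254214184
[ 0.50574154 -0.16966412  0.23427944] [-0.57125992 -0.09545828 14.52667099]
```

carry_out([
  [-0.5,0.1,1.5,0,0,0,1],
  [0,0,2,0,0,0,1],
  [0,0,2,0,0,0,1],
  [0,0,2,0,0,0,1],
  [0,0,2,0,0,0,1],
  [0,0,2,0,0,0,1],
  [0,0,2,0,0,0,1],
  [0,0,1,0,0,0,1],
])

```text
time: 2.15
tool_pos: [0.4954, -0.1761, 0.0872]
tool_rot: [-3.139, 0.003, 0.232]
contact_force: [-0.1, 0.1, -0.8]
opening: 0.0917
grip_force: 0.0
```

carry_out([
  [0,0,0,0,0,0,0],
  [0,0,0,0,0,0,0],
  [0,0,0,0,0,0,0],
  [0,0,0,0,0,0,0],
  [0,0,0,0,0,0,0],
  [0,0,0,0,0,0,0],
  [0,0,0,0,0,0,0],
  [0,0,0,0,0,0,0],
], force=28)

```text
time: 2.82
tool_pos: [0.4957, -0.1716, 0.0901]
tool_rot: [-3.132, 0.001, 0.23]
contact_force: [-1.7, 32.6, 15.1]
opening: 0.043
grip_force: 15.9
```

The wrist reads 33 N sideways, so the commanded pose is a few mm off the ball's axis. I'll re-centre before turning.

carry_out([
  [0.1,-0.1,0,0,0,0,0.55],
  [0.2,-0.15,0,0,0,0,0.55],
  [0.15,-0.1,0,0,0,0,0.55],
  [0,0,0,0,0,0,0.55],
  [0,0,0,0,0,0,0],
  [0,0,0,0,0,0,0],
  [0,0,0,0,0,0,0],
  [0,0,0,0,0,0,0],
], force=28)

```text
time: 3.48
tool_pos: [0.5001, -0.1701, 0.0897]
tool_rot: [-3.138, 0.0, 0.231]
contact_force: [-0.3, 11.3, 3.6]
opening: 0.0424
grip_force: 28.0
```

```bash
python3 - <<'E'
from h import *
s=robot.observe();print(s['time'],s['tool_pos'],s['tool_rot'],s['contact_force'],s['torque'],s['opening'],s['grip_force'])
E
```

```text
3.4833 [ 0.50009462 -0.170087    0.08974031] [-3.13764137e+00  5.42291048e-05  2.30777941e-01] [-0.26238566 11.26997678  3.60324845] [ 1.81486561 -0.05459826 -0.2345025 ] 0.042440351693511895 28.000710010528564
```

carry_out([
  [0,0,0,0,0,0.08,0],
  [0,0,0,0,0,0.1,0],
  [0,0,0,0,0,0.1,0],
  [0,0,0,0,0,0.1,0],
  [0,0,0,0,0,0.1,0],
  [0,0,0,0,0,0.1,0],
  [0,0,0,0,0,0.08,0],
  [0,0,0,0,0,0,0],
])

```text
time: 4.15
tool_pos: [0.5001, -0.1697, 0.0897]
tool_rot: [-3.138, 0.003, -0.433]
contact_force: [-0.6, 11.7, 4.6]
opening: 0.0426
grip_force: 28.0
```

```bash
python3 - <<'E'
from h import *
s=robot.observe();print(s['time'],s['tool_pos'],s['tool_rot'],s['contact_force'],s['torque'],s['opening'],s['grip_force'])
c=[]
for n in('scene','side'):
    d=shot(n);np.save(n+'.npy',d,allow_pickle=True);x,y=(130,195) if n=='scene' else (215,140)
    c.append(cv2.resize(d['image'][y:y+80,x:x+100],None,fx=4,fy=4,interpolation=cv2.INTER_CUBIC))
cv2.imwrite('pics/d.png',np.hstack(c))
E
```

```text
4.15 [ 0.50013172 -0.16973869  0.08970804] [-3.13813951e+00  2.65315845e-03 -4.33241022e-01] [-0.64526065 11.66819375  4.6120243 ] [ 2.0325993  -0.14317852 -0.17551619] 0.04264668303833455 28.001933991909027
```

View pics/d.png

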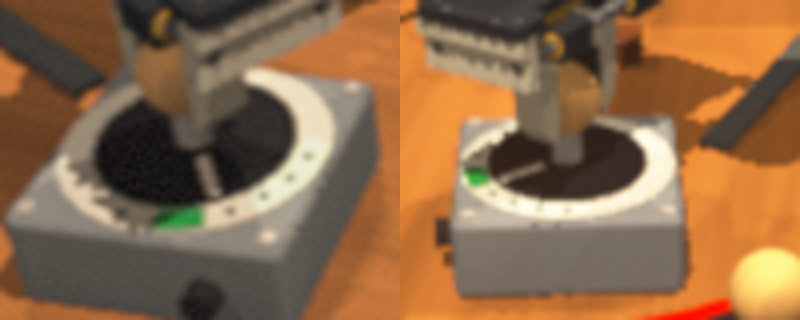

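The pointer turned with the ball. Its end is now at crop (214,195), or (183.2,243.4) in scene, and at (502,182), or (240.2,185.2) in side, with the green band a little further on. I'll work out what remains.

```bash
python3 - <<'E'
from h import *
c=np.array([.5005,-.171])
a0=np.load('a.npy',allow_pickle=True).item();b0=np.load('b.npy',allow_pickle=True).item()
ang=lambda d,p,h:(lambda q:(np.hypot(*q),np.arctan2(q[1],q[0])))(at_height(d,*p,h)[:2]-c)
for d,p,x0,y0 in((a0,(183.2,243.4),130,225),(b0,(240.2,185.2),215,170)):
    g=cv2.inRange(cv2.cvtColor(d['image'],cv2.COLOR_BGR2HSV),(45,100,40),(80,255,255))
    k=np.zeros_like(g);k[y0:y0+35,x0:x0+90]=g[y0:y0+35,x0:x0+90];m=cv2.moments(k,True)
    gu=(m['m10']/m['m00'],m['m01']/m['m00'])
    print(gu,m['m00'],'green',ang(d,gu,.056),'pointer',ang(d,p,.059))
E
```

```text
(174.11627906976744, 249.25581395348837) 43.0 green (np.float64(0.059541221103010564), np.float64(0.45049139582301617)) pointer (np.float64(0.050170119790083796), np.float64(0.769284730668699))
(233.6315789473684, 183.57894736842104) 19.0 green (np.float64(0.0591199562310631), np.float64(0.43945116397599426)) pointer (np.float64(0.050416591356447264), np.float64(0.8121425215763727))
```

carry_out([
  [0,0,0,0,0,0.06,0],
  [0,0,0,0,0,0.08,0],
  [0,0,0,0,0,0.08,0],
  [0,0,0,0,0,0.08,0],
  [0,0,0,0,0,0.04,0],
  [0,0,0,0,0,0,0],
  [0,0,0,0,0,0,0],
  [0,0,0,0,0,0,0],
])

```text
time: 4.92
tool_pos: [0.5002, -0.1696, 0.0897]
tool_rot: [-3.139, 0.004, -0.769]
contact_force: [1.0, 12.4, 4.6]
opening: 0.0426
grip_force: 28.0
```

carry_out([
  [0,0,0,0,0,0,1],
  [0,0,0,0,0,0,1],
  [0,0,0,0,0,0,1],
  [0,0,0,0,0,0,1],
  [0,0,0,0,0,0,1],
  [0,0,0,0,0,0,1],
  [0,0,0,0,0,0,1],
  [0,0,0,0,0,0,1],
])

```text
time: 5.58
tool_pos: [0.5004, -0.1723, 0.0897]
tool_rot: [3.141, -0.0, -0.768]
contact_force: [-0.9, -0.4, 0.2]
opening: 0.0898
grip_force: 0.0
```

carry_out([
  [0,0,-1,0,0,0,1],
  [0,0,-2,0,0,0,1],
  [0,0,-2,0,0,0,1],
  [0,0,-2,0,0,0,1],
  [0,0,-2,0,0,0,1],
  [0,0,-2,0,0,0,1],
  [0,0,-2,0,0,0,1],
  [0,0,-1,0,0,0,1],
])

```text
time: 6.25
tool_pos: [0.5012, -0.1726, 0.233]
tool_rot: [-3.14, -0.004, -0.768]
contact_force: [-0.0, 0.6, -0.1]
opening: 0.0921
grip_force: 0.0
```

```bash
python3 - <<'E'
from h import *
c=[]
for n in('scene','side'):
    d=shot(n);np.save(n+'.npy',d,allow_pickle=True);x,y=(130,195) if n=='scene' else (215,140)
    c.append(cv2.resize(d['image'][y:y+80,x:x+100],None,fx=4,fy=4,interpolation=cv2.INTER_CUBIC))
w=shot('wrist')['image'][90:270,180:380]
cv2.imwrite('pics/e.png',np.vstack([np.hstack(c),cv2.resize(w,(311,280))[:,np.minimum(np.arange(800),310)]]))
E
```

```text
(no output)
```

View pics/e.png

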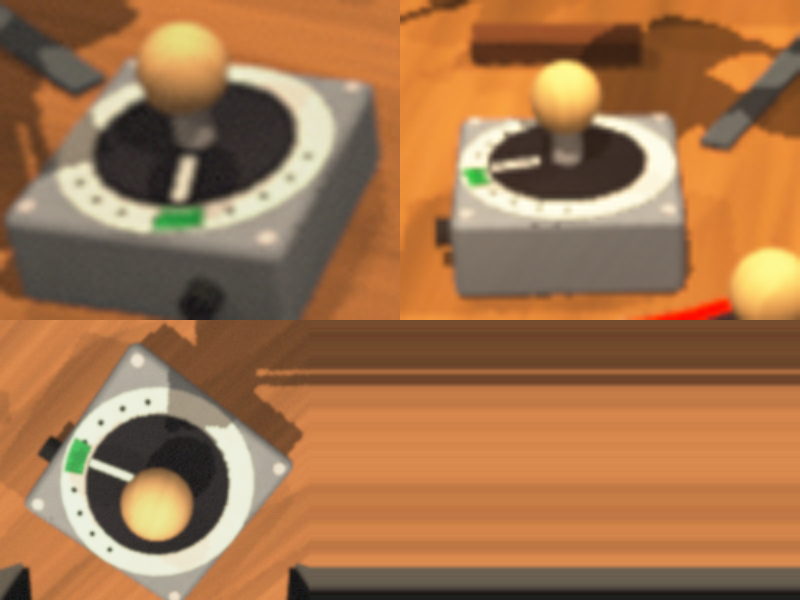

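The ball is released and clear, and the pointer aims at the green band. Its end is at crop (179,200) in scene and (492,167) in side. One numeric check follows.

```bash
python3 - <<'E'
from h import *
c=np.array([.5005,-.171])
for n,p in(('scene',(174.4,244.7)),('side',(237.7,181.5))):
    d=np.load(n+'.npy',allow_pickle=True).item();q=at_height(d,*p,.059)[:2]-c
    print(np.hypot(*q),np.arctan2(q[1],q[0]),'target 0.445')
E
```

```text
0.049962394076380895 0.4447424546546719 target 0.445
0.04827187889629944 0.40125722242982376 target 0.445
```

Both views put it within 0.05 rad, about 2 mm, of the target. I'm handing in.

```bash
python3 -c "
from cell import robot
print(robot.hand_in())"
```

```text
the job is handed in; nothing more can be done
None
```

I turned the pale ball knob until its pointer was within about 2 mm of the middle of the green band (10 mm allowed), let go, left the black dimmer knob alone and handed the job in at about 6.5 s; the hand-in gave no verdict.

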